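# Unpin a carrier of stuck sample trays and peel off the top one

## Task

Pull the lock pin straight up out of the post on the tray carrier, against its spring catch, and put it down on the bench clear of the carrier without dropping it. The nested trays are stuck together: grip the top tray by its rim near a corner and lift that end some 3 cm first, so that it peels off while the opposite corner still sits in the stack, and leave the tray beneath in its place. Finish while holding the empty top tray up by the gripper, the right way up, level and still, at least 10 cm above where it was nested; leave the tape roll, crucible and spanner alone.

Things in the scene. Friction and masses are not known exactly. Their poses are not given: they have to be found in the camera images.
- carrier: Fixed tray carrier: grey base plate 232 x 200 x 8 mm (x -116 to 116, y -86 to 114; a 40 mm high bail handle at each short end, out to x = 125) with four identical nested aluminium trays and a lock post. Origin on the bench under the middle of the stack; x along the trays' long sides, z up. Rim tops 80 mm (top tray), 68, 56 and 44 mm above the bench.
- post_top (a point): Centre of the lock post's top: a dark steel post 26 x 26 mm on the carrier, 81 mm high, beside the trays' +y long side at (0, 85 mm) of the carrier. The lock pin's hole goes down its axis, and a sprung ball in it catches the pin's groove: up to 12 N straight up snaps it free, then it drags (under 10 N) until 38 mm of lift clears the hole.
- lock_pin_mid (a point): Lock pin, loose, steel, 0.12 kg, 75 mm long: from the tip a 12 mm shank (38 mm long, grooved), a collar 44 mm across and 5 mm thick, a round black knob 26 mm across and 32 mm tall. Point on the axis half-way along, 37.5 mm from the tip; z from tip to knob. It starts upright in the post with its collar on the post's top, 7 mm over the top tray's rim, holding the trays down.
- lock_pin_knob (a point): Middle of the lock pin's black knob, on its axis, 16 mm above the collar's upper face, 16 mm below the knob's top and 59 mm from the pin's tip. Axes as the pin's.
- top_tray_mid (a point): Top tray, loose, empty, 0.11 to 0.2 kg: 200 x 140 mm over the rim, 36 mm deep, walls 2 mm thick, drawn in 15 degrees to the floor. Rim bead all round 12 mm wide, 12 mm high, upright inside and out. Point at its centre, half-way up (18 mm under the rim's top); axes as the carrier's while nested. Stuck to the tray below at its four corners.
- corner_a (a point): Corner of the top tray at its +x, +y: on the rim's top, midway across the rim, 94 and 64 mm from the tray's centre along x and y. About 7 to 12 N up at one corner or end peels it off (twice that if lifted level); a corner that has risen 8 mm is free.
- corner_b (a point): The same at -x, +y (opposite corner_d).
- corner_c (a point): The same at -x, -y (opposite corner_a).
- corner_d (a point): The same at +x, -y.
- second_tray_mid (a point): The tray under the top one, same make, stuck harder (30 N) to those below. Point at its centre, half-way up, 12 mm below the top tray's. Its rim carries the top tray's rim, outer faces flush: a grip reaching more than 12 mm below the top rim takes both trays. It is to stay where it is.
- tape_roll_mid (a point): A bystander: a grey roll of tape lying flat, 110 mm across, 48 mm high; point at its centre.
- crucible_mid (a point): A bystander: a black graphite crucible, 72 mm across its mouth, 90 mm high; point on its axis, half-way up.
- spanner: A bystander: a steel spanner 200 mm long lying flat on the far side of the carrier; origin in its middle on the bench, x along it.
Not all that is in view belongs to the job. Leave any yellow look-alike of the part that bears top_tray_mid alone. There is more than one size of the part that bears lock_pin_mid; the job needs the smaller.

How it is judged:
On the way, in this order (a step that is already met when the one before it is completed fails the run):
1. the lock pin is out of its post and put down on the bench, released, at rest and clear of the carrier (height (world z) of lock_pin_mid between 0 and 0.05 m and contact force between lock_pin and carrier below 0.1 N and contact force between lock_pin and second_tray below 0.1 N and contact force between lock_pin and top_tray below 0.1 N and contact force between the fingers and lock_pin below 0.1 N and linear speed of lock_pin below 0.05 m/s), for 0.2 s.
2. one corner of the top tray is lifted at least 15 mm while the corner diagonally opposite still sits in the stack (risen by less than 8 mm) (((z of corner_a in the frame of carrier above 0.095 m and z of corner_c in the frame of carrier below 0.088 m) or (z of corner_c in the frame of carrier above 0.095 m and z of corner_a in the frame of carrier below 0.088 m) or (z of corner_b in the frame of carrier above 0.095 m and z of corner_d in the frame of carrier below 0.088 m) or (z of corner_d in the frame of carrier above 0.095 m and z of corner_b in the frame of carrier below 0.088 m))), for 0.1 s.
At the end, for the whole second after the job is handed in: Top tray held in the fingers (over 2 N), 100 mm or more above its nest, right way up within 0.2 rad of level, still, touching nothing of the stack; second tray within 6 mm of its place; lock pin at rest on the bench (its middle below 50 mm), let go, clear of carrier and trays (all of step 1 and z of top_tray_mid in the frame of carrier above 0.162 m and angle between top_tray_mid's own z axis and vertical below 0.2 rad and linear speed of top_tray below 0.03 m/s and angular speed of top_tray below 0.2 rad/s and contact force between the fingers and top_tray above 2 N and contact force between top_tray and carrier below 0.1 N and contact force between top_tray and second_tray below 0.1 N and distance of second_tray_mid from where it was at the start of the episode below 0.006 m); the arm keeps its last pose, push and grip.
It fails at once if the second tray is pulled out of its place (more than 12 mm) (distance of second_tray_mid from where it was at the start of the episode above 0.012 m).
It fails at once if the lock pin is dropped from a height or flung (faster than 1.3 m/s) (linear speed of lock_pin above 1.3 m/s).
It fails at once if the tape roll is moved by more than 20 mm (distance of tape_roll_mid from where it was at the start of the episode above 0.02 m).
It fails at once if the crucible is moved by more than 20 mm (distance of crucible_mid from where it was at the start of the episode above 0.02 m).
It fails at once if the spanner is moved by more than 20 mm (distance of spanner from where it was at the start of the episode above 0.02 m).
It also fails if it takes over 51 s, if anything falls off the work surface, if the arm or the gripper's body presses on something with over 40 N, if the wrist force passes 120 N, or if a joint passes its speed limit or range.

## Robot

A 6-joint arm with a two-finger parallel gripper is mounted at the origin on the work surface. World frame = base frame: x ahead of the robot, y to its left, z up, the work surface at z = 0. Lengths are in m, angles in rad, forces in N, time in s.
With the tool pointing down it reaches from about 0.425 to 0.95 m from the base axis. Payload 14.7 kg.
Tool frame: the origin (TCP) lies midway between the tips of the shut fingers; the grasp point (between the pads) lies 19 mm behind it; z points along the fingers, y is the line along which they close (so a half turn about z gives the same grasp; the last joint's range is limited). The gripper opens to 85 mm and grips with 20 to 120 N. Pads are 22 mm wide; open, the fingers measure 114 mm over their backs; the gripper's body (76 mm by 85 mm) begins 54 mm behind the grasp point. The pads swing forward as they close: fully open they stand 13 mm farther back than shut.
Start: joints at [1.268, 0.48, 1.596, -0, 1.065, -0.047], TCP at [0.164, 0.629, 0.231] pointing down, gripper open.
Joint ranges: [-2.75, 2.75], [-0.82, 2.05], [0.23, 2.67], [-1.56, 4.7], [0.09, 2.69], [-2.92, 2.92]. Speed limits (rad/s): [1.89, 1.89, 2.39, 3.01, 3.01, 3.01].

## Interface

Orientations are given as a unit quaternion [w, x, y, z].
In Python, from plant import r gives the robot as it stands. The module is installed in compiled form; this text tells all that it offers.
- The arm moves only by the tool apply_moves, never from a script. Its argument "motion" is a list of rows, each an object of numbers: "hand": the gripper command: -1 is fully open, 1 is shut, values between are in proportion; "dx", "dy", "dz": the shift along the tool's x, y, z in units of 0.3 m (1.0 is 0.3 m); "wx", "wy", "wz": the turn, a rotation vector about the tool's x, y, z in units of pi rad (1.0 is pi rad). A call has 1 to 10 rows; each row shifts and turns the commanded pose from where the row before left it, along the tool's axes as they then stand; what a row does not reach is not made up. A row lasts 1/12 s, in which the tool goes at most 41.7 mm and 7.16 degrees, less where a joint would pass 70% of its speed; a pose out of reach is approached as far as the arm can. A call with a number of a shift or a turn outside -1 to 1 is refused whole. A call with a gripper value outside its range is refused whole. The fingers move at their own pace and stop on an object; "grip_force" is the grip in N (left out, the last holds). Time passes only in rows, so rows that do not move let the fingers close. It gives the time, the measured TCP pose, the force, the opening and the grip force at its end, in the units of the state.
- r.sense(): the state, without advancing time (a new reading comes with each control period).
- r.grab_frame(name): name is "scene" or "top" or "wrist"; returns the picture (384x512x3 uint8, red, green, blue); there is no depth.
- r.camera_model(name): a dict with "fovy" (degrees; the focal length in pixels is half the picture's height over the tangent of half this angle, whatever the lens; pixels are square), "cx", "cy" (the principal point, pixels), "xyz" and "orientation" of the camera in the world. Camera axes: x right, y up, looking along -z (the intrinsics and any distortion apply to the point x, -y, -z); pixel columns grow to the right and rows downward; lengths in m; the calibration is good to about 2 mm. The wrist camera is an equidistant fisheye: a pixel r from the principal point sees the ray r / f radians off the axis. A picture is of the moment at which its call begins: read the wrist's pose just before it. camera_model takes no time and is no camera call; for the wrist camera it gives the pose at the moment of the call.
- r.hand_in(): hands the job in; it is judged then, once.
The state is a dict: "time": time; "q": joint angles; "joint_vel": joint speeds; "effort": joint torques, N m; "eef_pos": TCP position; "eef_rot": TCP orientation; "contact_force": force on the tool from outside, world axes, zero at the start; "torque": the same for the moment, N m; "width": finger opening in m; "grasp_force": force on a finger pad.
Only numpy, scipy, OpenCV 4.12 (cv2) and the standard library are available. Lean on these libraries where they do the work, as an engineer would, in place of code of your own. Each camera call takes 0.05 s, during which the arm holds its last target. There are 200 camera calls.

## Working session

There is one attempt and no reset: what is moved stays moved. The work goes in short steps, Python scripts to look and compute and a tool call to move; the robot and the scene stay as the last step left them, time stands still between calls to the robot, and variables do not carry over. Pictures are saved under pics/ and viewed, at most 10 in all, crops included, and the job is handed in when it is done.

Besides the shell and the picture viewer there is one more tool, called after ">>>" as name(argument=value, ...) on one line, values as JSON. apply_moves: Moves the arm, as the interface text tells. Its arguments: {"type":"object","properties":{"motion":{"type":"array"},"grip_force":{"type":"number"}},"required":["motion"]}

```bash
mkdir -p pics; cat > h.py <<'E'
import numpy as np, cv2
from scipy.spatial.transform import Rotation as R
from plant import r
def rot(q): return R.from_quat([q[1],q[2],q[3],q[0]])
def snap(n,f):
    m=r.camera_model(n); im=r.grab_frame(n); cv2.imwrite(f,im[:,:,::-1]); return m,im
def ray(m,uv,fish=False):
    f=192/np.tan(np.radians(m['fovy'])/2)
    x=(uv[0]-m['cx'])/f; y=(uv[1]-m['cy'])/f
    if fish:
        t=np.hypot(x,y); s=np.sin(t)/max(t,1e-9); d=np.array([x*s,-y*s,-np.cos(t)])
    else: d=np.array([x,-y,-1.]); d/=np.linalg.norm(d)
    return np.array(m['xyz']),rot(m['orientation']).apply(d)
def onz(m,uv,z,fish=False):
    o,d=ray(m,uv,fish); return o+d*(z-o[2])/d[2]
def tri(rs):
    A=0;b=0
    for o,d in rs:
        P=np.eye(3)-np.outer(d,d); A=A+P; b=b+P@o
    p=np.linalg.solve(A,b)
    return p,[np.linalg.norm((np.eye(3)-np.outer(d,d))@(p-o)) for o,d in rs]
def proj(m,p,fish=False):
    f=192/np.tan(np.radians(m['fovy'])/2)
    c=rot(m['orientation']).inv().apply(np.array(p)-m['xyz']); x,y,z=c[0],-c[1],-c[2]
    if fish:
        h=np.hypot(x,y); t=np.arctan2(h,z); return m['cx']+f*t*x/h, m['cy']+f*t*y/h
    return m['cx']+f*x/z, m['cy']+f*y/z
E
python3 - <<'E'
from h import *
s=r.sense(); print({k:np.round(v,3) for k,v in s.items()})
ims=[]
for n in ['scene','top','wrist']:
    m,im=snap(n,f'pics/{n}0.png'); print(n,m); ims.append(im)
E
```

```text
{'time': np.float64(0.0), 'q': array([ 1.268,  0.481,  1.597, -0.   ,  1.065, -0.047]), 'joint_vel': array([-0.   , -0.001,  0.002,  0.   , -0.001, -0.   ]), 'effort': array([ 2.0000e-03, -9.5065e+01, -4.3019e+01,  0.0000e+00,  1.2000e-02,
        0.0000e+00]), 'eef_pos': array([0.164, 0.628, 0.231]), 'eef_rot': array([-0.   ,  0.128,  0.992, -0.001]), 'contact_force': array([-0.794,  0.138,  0.195]), 'torque': array([ 0.039, -0.011, -0.002]), 'grasp_force': np.float64(0.0), 'width': np.float64(0.086)}
scene {'fovy': 52.46209934350018, 'cx': 257.23418809211074, 'cy': 188.98911229846985, 'xyz': array([0.87413894, 0.51101757, 0.9324656 ]), 'orientation': array([0.25851607, 0.07195656, 0.28382423, 0.9205626 ])}
top {'fovy': 55.94877833394456, 'cx': 252.51748747851406, 'cy': 195.6477243748049, 'xyz': array([ 0.43034065, -0.00919978,  1.21706305]), 'orientation': array([-0.69763627, -0.06130741,  0.04886434,  0.71214978])}
wrist {'fovy': 65.70646984690485, 'cx': 249.7330129105146, 'cy': 193.09231782497662, 'xyz': array([0.08324115, 0.64924994, 0.37419918]), 'orientation': array([ 0.78063039, -0.13113518, -0.10033078,  0.6027881 ])}
```

```bash
python3 -c "
import cv2
for n in ['scene','top']:
    cv2.imwrite(f'pics/{n}0b.png',cv2.resize(cv2.imread(f'pics/{n}0.png'),(800,600),interpolation=cv2.INTER_CUBIC))"
```

```text
(no output)
```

View pics/scene0b.png

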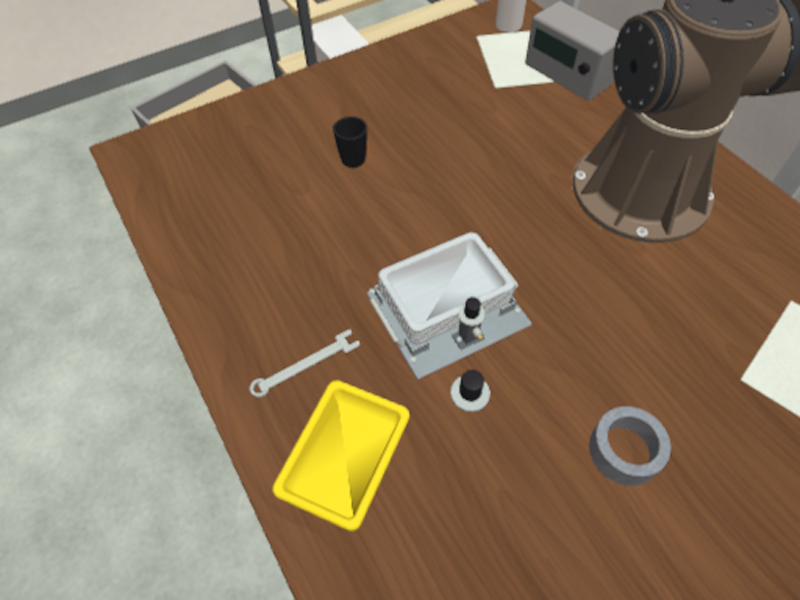

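View pics/top0b.png

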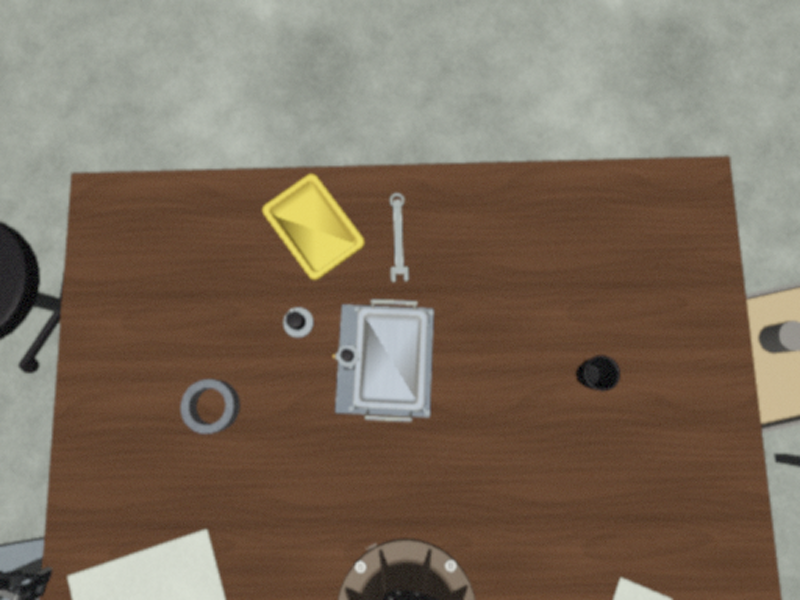

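Scene view (800x600): the silver stack on the carrier is at (450,290). There are two pin candidates. One sits in the post with its knob at (473,307). The other stands on the bench at (471,385) and has the bigger collar. The one in the post is the smaller and fits the description. The yellow tray at (340,455) is the look-alike, the tape roll is at (630,445), the crucible at (350,142) and the spanner at (305,362). I'll confirm with an enlarged crop.

```bash
python3 -c "
import cv2,numpy as np
s=cv2.imread('pics/scene0.png')[145:265,233:343]; t=cv2.imread('pics/top0.png')[185:275,175:285]
k=dict(interpolation=cv2.INTER_CUBIC)
a=cv2.resize(s,None,fx=3.6,fy=3.6,**k);b=cv2.resize(t,None,fx=3.6,fy=3.6,**k)
o=np.zeros((440,800,3),np.uint8);o[:a.shape[0],:396]=a;o[:b.shape[0],400:796]=b
cv2.imwrite('pics/crop1.png',o)"
```

```text
(no output)
```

View pics/crop1.png

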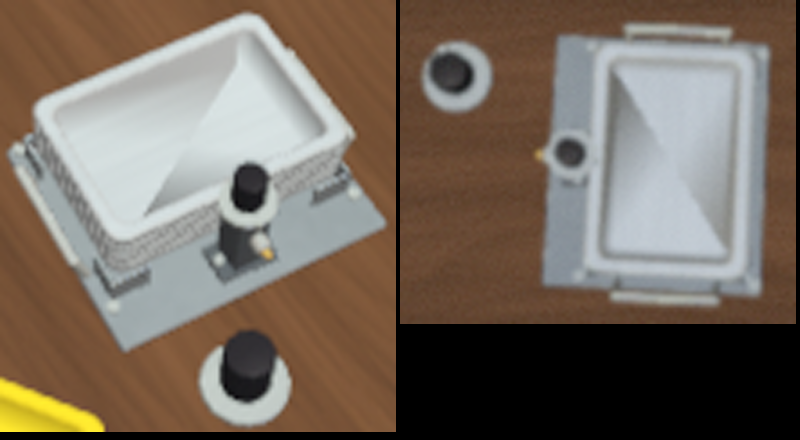

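The crop confirms it. The pin in the post has its knob at crop (251,187) and its collar is about 58 px across. The bench pin at (247,380) has a collar about 90 px across, so it is the larger decoy. Tray rim corners in the right half are about (594,42), (755,50), (748,276) and (585,270).

```bash
python3 - <<'E'
from h import *
ms,mt=r.camera_model('scene'),r.camera_model('top')
S=lambda x,y:(233+x/3.6-.4,145+y/3.6-.4); T=lambda x,y:(175+(x-400)/3.6-.4,185+y/3.6-.4)
print('knob top',tri([ray(ms,S(252,172)),ray(mt,T(571,151))]))
# tray rim outer corners: far-left(+x,+y), far-right, near-right, near-left
t=[(594,42),(755,50),(748,276),(585,270)]; s=[(116,240),(35,102),(250,12),(356,132)]
P=[]
for a,b in zip(s,t):
    p=tri([ray(ms,S(*a)),ray(mt,T(*b))]); P.append(p[0]); print('corner',p, onz(mt,T(*b),.08)[:2], onz(ms,S(*a),.08)[:2])
P=np.array(P); print(P.mean(0), np.linalg.norm(P-np.roll(P,1,0),axis=1))
for n,z,p in [('bigpin',.0,(247,383)),]: print(n,onz(ms,S(*p),z))
k=.64
print('tape',onz(ms,(630*k,440*k),.048)); print('crucible',onz(ms,(350*k,128*k),.09))
print('spanner', [onz(mt,(x*k,y*k),0) for x,y in [(397,195),(400,280)]]); print('yellow',[onz(mt,(x*k,y*k),.03)[:2] for x,y in [(264,210),(312,176),(363,240),(316,278)]])
print('base corners',[onz(mt,T(*q),.008)[:2] for q in [(558,37),(770,45),(760,296),(543,287)]])
E
```

```text
knob top (array([0.50970039, 0.10303662, 0.12018832]), [np.float64(0.0005607910368726285), np.float64(0.000560791036872538)])
corner (array([0.60807013, 0.08481397, 0.08843013]), [np.float64(0.0004374261956168442), np.float64(0.00043742619561686313)]) [0.60904978 0.08578856] [0.60574677 0.08026578]
corner (array([ 0.59656095, -0.05490718,  0.08216889]), [np.float64(0.0023328906447944867), np.float64(0.0023328906447945105)]) [ 0.59876438 -0.05641541] [ 0.59412355 -0.05472319]
corner (array([ 0.40274142, -0.0452911 ,  0.07449588]), [np.float64(0.00031060673103334497), np.float64(0.0003106067310332365)]) [ 0.4026389  -0.04491699] [ 0.40600039 -0.04192249]
corner (array([0.40932225, 0.09586454, 0.08499682]), [np.float64(0.0015059261603779684), np.float64(0.0015059261603779532)]) [0.41034333 0.09529865] [0.40540577 0.09438204]
[0.50417369 0.02012006 0.08252293] [0.19908446 0.14033412 0.19420955 0.14169859]
bigpin [0.56311529 0.19166032 0.        ]
tape [0.42001042 0.39745583 0.048     ]
crucible [ 0.46663449 -0.39361636  0.09      ]
spanner [array([8.73983337e-01, 1.35486669e-04, 0.00000000e+00]), array([ 0.67882428, -0.00259914,  0.        ])]
yellow [array([0.83626424, 0.29259972]), array([0.91187698, 0.18717896]), array([0.76301443, 0.07567752]), array([0.68123644, 0.1777136 ])]
base corners [array([0.62588585, 0.12573961]), array([ 0.61386427, -0.07360345]), array([ 0.38274759, -0.0576178 ]), array([0.39447405, 0.14052556])]
```

>>> apply_moves(motion=[{"hand":-1,"dx":-0.087,"dy":-0.078,"dz":0},{"hand":-1,"dx":-0.087,"dy":-0.078,"dz":0},{"hand":-1,"dx":-0.087,"dy":-0.078,"dz":0},{"hand":-1,"dx":-0.087,"dy":-0.078,"dz":0},{"hand":-1,"dx":-0.087,"dy":-0.078,"dz":0},{"hand":-1,"dx":-0.087,"dy":-0.078,"dz":0},{"hand":-1,"dx":-0.087,"dy":-0.078,"dz":0},{"hand":-1,"dx":-0.087,"dy":-0.078,"dz":0},{"hand":-1,"dx":-0.087,"dy":-0.078,"dz":0},{"hand":-1,"dx":-0.087,"dy":-0.078,"dz":0}], grip_force=60)

```text
$.motion[0]: bad value
```

>>> apply_moves(motion=[{"hand":-1,"dx":-0.087,"dy":-0.078,"dz":0},{"hand":-1,"dx":-0.087,"dy":-0.078,"dz":0},{"hand":-1,"dx":-0.087,"dy":-0.078,"dz":0},{"hand":-1,"dx":-0.087,"dy":-0.078,"dz":0},{"hand":-1,"dx":-0.087,"dy":-0.078,"dz":0},{"hand":-1,"dx":-0.087,"dy":-0.078,"dz":0},{"hand":-1},{"hand":-1}])

```text
$.motion[0]: bad value
```

```bash
cat >> h.py <<'E'
def go(p=None,yaw=None,tilt=0):
    "print shift (tool units) to world p; if yaw given (deg, tool-y heading, pointing down) the turn units"
    s=r.sense(); Q=rot(s['eef_rot'])
    print('t',round(s['time'],2),'pos',np.round(s['eef_pos'],4),'q',np.round(s['q'],2),'F',np.round(s['contact_force'],1),'w',round(s['width'],4),'g',round(s['grasp_force'],1))
    M=Q.as_matrix(); print('tool x,y,z',np.round(M.T,3).tolist())
    if p is not None: print('shift units',np.round(Q.inv().apply(np.array(p)-s['eef_pos'])/.3,4))
    if yaw is not None:
        a=np.radians(yaw); y=np.array([np.cos(a),np.sin(a),0]); z=np.array([0,0,-1.]); x=np.cross(y,z)
        T=R.from_matrix(np.array([x,y,z]).T); print('turn units',np.round((Q.inv()*T).as_rotvec()/np.pi,4))
E
python3 - <<'E'
from h import *
go((.5095,.104,.2),75.3)
m,im=snap('wrist','pics/w1.png')
cv2.imwrite('pics/w1b.png',cv2.resize(im[:,:,::-1],(800,600),interpolation=cv2.INTER_CUBIC))
for n,p in [('knobtop',(.5095,.104,.118)),('trayc',(.504,.020,.08)),('a',(.601,.079,.08))]: print(n,np.array(proj(m,p,True))*800/512)
import json;json.dump({k:np.array(v).tolist() for k,v in m.items()},open('w1.json','w'))
E
```

```text
t 0.15 pos [0.1644 0.6286 0.2308] q [ 1.27  0.48  1.6  -0.    1.07 -0.05] F [-0.5 -0.1 -0.2] w 0.0858 g 0.0
tool x,y,z [[-0.967, 0.253, 0.0], [0.253, 0.967, -0.001], [-0.0, -0.001, -1.0]]
shift units [-1.5555 -1.4004  0.1039]
turn units [-0.0003 -0.      0.0002]
knobtop [ 80.71732762 624.09072472]
trayc [ 53.35410131 596.62851856]
a [114.95915045 638.38688429]
```

View pics/w1b.png

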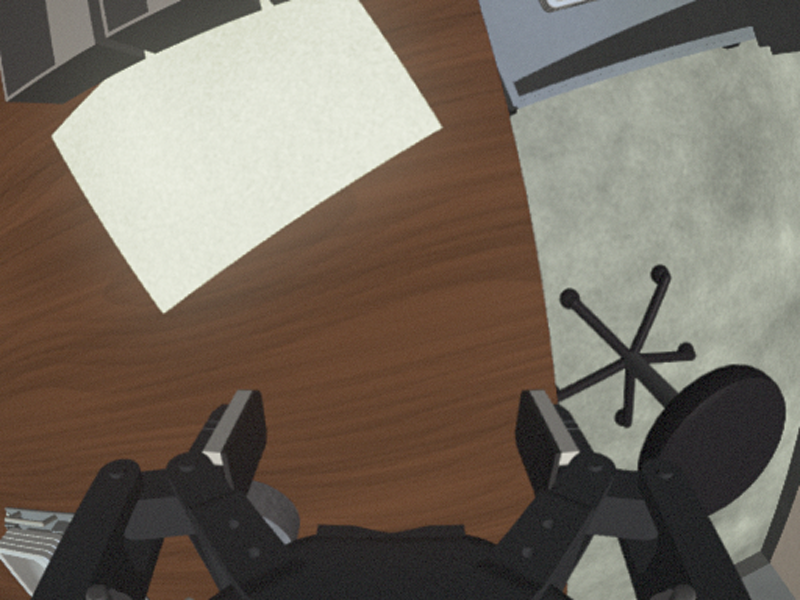

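The wrist picture only shows the start pose, with the fingers at (240,430) and (545,430), because both moves were refused. I'll retry with all the keys in each row.

>>> apply_moves(motion=[{"hand":-1,"dx":-0.087,"dy":-0.078,"dz":0,"wx":0,"wy":0,"wz":0},{"hand":-1,"dx":-0.087,"dy":-0.078,"dz":0,"wx":0,"wy":0,"wz":0},{"hand":-1,"dx":-0.087,"dy":-0.078,"dz":0,"wx":0,"wy":0,"wz":0},{"hand":-1,"dx":-0.087,"dy":-0.078,"dz":0,"wx":0,"wy":0,"wz":0},{"hand":-1,"dx":-0.087,"dy":-0.078,"dz":0,"wx":0,"wy":0,"wz":0},{"hand":-1,"dx":-0.087,"dy":-0.078,"dz":0,"wx":0,"wy":0,"wz":0},{"hand":-1,"dx":-0.087,"dy":-0.078,"dz":0,"wx":0,"wy":0,"wz":0},{"hand":-1,"dx":-0.087,"dy":-0.078,"dz":0,"wx":0,"wy":0,"wz":0},{"hand":-1,"dx":-0.087,"dy":-0.078,"dz":0,"wx":0,"wy":0,"wz":0},{"hand":-1,"dx":-0.087,"dy":-0.078,"dz":0,"wx":0,"wy":0,"wz":0}], grip_force=60)

```text
time: 1.03
eef_pos: [0.3583, 0.3349, 0.2314]
eef_rot: [0.0, 0.127, 0.992, 0.0]
contact_force: [1.2, 0.3, -0.2]
width: 0.0852
grasp_force: 0.0
```

>>> apply_moves(motion=[{"hand":-1,"dx":-0.087,"dy":-0.078,"dz":0,"wx":0,"wy":0,"wz":0},{"hand":-1,"dx":-0.087,"dy":-0.078,"dz":0,"wx":0,"wy":0,"wz":0},{"hand":-1,"dx":-0.087,"dy":-0.078,"dz":0,"wx":0,"wy":0,"wz":0},{"hand":-1,"dx":-0.087,"dy":-0.078,"dz":0,"wx":0,"wy":0,"wz":0},{"hand":-1,"dx":-0.087,"dy":-0.078,"dz":0,"wx":0,"wy":0,"wz":0},{"hand":-1,"dx":-0.087,"dy":-0.078,"dz":0,"wx":0,"wy":0,"wz":0},{"hand":-1,"dx":-0.087,"dy":-0.078,"dz":0,"wx":0,"wy":0,"wz":0},{"hand":-1,"dx":-0.06,"dy":-0.05,"dz":0,"wx":0,"wy":0,"wz":0},{"hand":-1,"dx":0,"dy":0,"dz":0,"wx":0,"wy":0,"wz":0},{"hand":-1,"dx":0,"dy":0,"dz":0,"wx":0,"wy":0,"wz":0}])

```text
time: 1.87
eef_pos: [0.5071, 0.1116, 0.2311]
eef_rot: [-0.0, 0.129, 0.992, -0.0]
contact_force: [-0.3, 0.2, -0.5]
width: 0.0852
grasp_force: 0.0
```

```bash
python3 - <<'E'
from h import *
go((.5095,.104,.15),75.3)
m,im=snap('wrist','pics/w2.png')
cv2.imwrite('pics/w2b.png',cv2.resize(im[:,:,::-1],(800,600),interpolation=cv2.INTER_CUBIC))
for n,p in [('knobtop',(.5095,.104,.118)),('trayc',(.504,.020,.08)),('a',(.601,.079,.08)),('d',(.594,-.049,.08))]: print(n,np.array(proj(m,p,True))*800/512)
import json;json.dump({k:np.array(v).tolist() for k,v in m.items()},open('w2.json','w'))
E
```

```text
t 1.87 pos [0.5071 0.1116 0.2311] q [ 0.16  0.3   1.89  0.    0.95 -1.15] F [-0.3  0.2 -0.5] w 0.0852 g 0.0
tool x,y,z [[-0.967, 0.255, 0.0], [0.255, 0.967, -0.0], [-0.0, -0.0, -1.0]]
shift units [-0.0143 -0.0224  0.2703]
turn units [-0.     -0.0001 -0.0005]
knobtop [379.92076941 301.10857731]
trayc [261.83898517 305.38714495]
a [381.05060698 405.70131715]
d [224.8785242  428.50736023]
```

View pics/w2b.png

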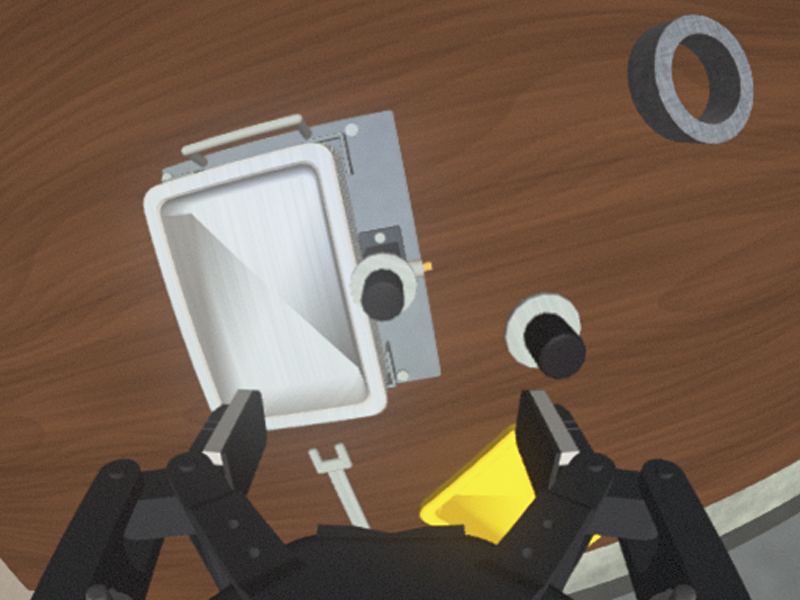

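The wrist view (800x600) shows the small pin in the post with its knob top at (383,300), 3 px from the prediction. The top tray's rim corner a is at about (385,412), and the big decoy pin is at (555,350). The measurements hold, so I'll descend on the knob.

>>> apply_moves(motion=[{"hand":-1,"dx":-0.0133,"dy":-0.019,"dz":0.05,"wx":0,"wy":0,"wz":0},{"hand":-1,"dx":0,"dy":0,"dz":0.07,"wx":0,"wy":0,"wz":0},{"hand":-0.7,"dx":0,"dy":0,"dz":0.07,"wx":0,"wy":0,"wz":0},{"hand":-0.5,"dx":0,"dy":0,"dz":0.07,"wx":0,"wy":0,"wz":0},{"hand":-0.4,"dx":0,"dy":0,"dz":0.07,"wx":0,"wy":0,"wz":0},{"hand":-0.3,"dx":0,"dy":0,"dz":0.06,"wx":0,"wy":0,"wz":0},{"hand":-0.3,"dx":0,"dy":0,"dz":0.04,"wx":0,"wy":0,"wz":0},{"hand":-0.3,"dx":0,"dy":0,"dz":0.03,"wx":0,"wy":0,"wz":0},{"hand":-0.3,"dx":0,"dy":0,"dz":0,"wx":0,"wy":0,"wz":0},{"hand":-0.3,"dx":0,"dy":0,"dz":0,"wx":0,"wy":0,"wz":0}])

```text
time: 2.75
eef_pos: [0.5087, 0.1067, 0.0934]
eef_rot: [-0.0, 0.127, 0.992, -0.0]
contact_force: [0.5, 0.1, 0.2]
width: 0.0556
grasp_force: 0.0
```

>>> apply_moves(motion=[{"hand":-0.1,"dx":0,"dy":-0.005,"dz":0.01,"wx":0,"wy":0,"wz":0},{"hand":0.2,"dx":0,"dy":0,"dz":0,"wx":0,"wy":0,"wz":0},{"hand":1,"dx":0,"dy":0,"dz":0,"wx":0,"wy":0,"wz":0},{"hand":1,"dx":0,"dy":0,"dz":0,"wx":0,"wy":0,"wz":0},{"hand":1,"dx":0,"dy":0,"dz":0,"wx":0,"wy":0,"wz":0},{"hand":1,"dx":0,"dy":0,"dz":0,"wx":0,"wy":0,"wz":0},{"hand":1,"dx":0,"dy":0,"dz":0,"wx":0,"wy":0,"wz":0},{"hand":1,"dx":0,"dy":0,"dz":0,"wx":0,"wy":0,"wz":0}], grip_force=60)

```text
time: 3.42
eef_pos: [0.5091, 0.1049, 0.0911]
eef_rot: [0.001, 0.128, 0.992, 0.0]
contact_force: [-1.1, 3.0, 5.7]
width: 0.0246
grasp_force: 58.5
```

>>> apply_moves(motion=[{"hand":1,"dx":0,"dy":0,"dz":-0.01,"wx":0,"wy":0,"wz":0},{"hand":1,"dx":0,"dy":0,"dz":-0.015,"wx":0,"wy":0,"wz":0},{"hand":1,"dx":0,"dy":0,"dz":-0.02,"wx":0,"wy":0,"wz":0},{"hand":1,"dx":0,"dy":0,"dz":-0.025,"wx":0,"wy":0,"wz":0},{"hand":1,"dx":0,"dy":0,"dz":-0.025,"wx":0,"wy":0,"wz":0},{"hand":1,"dx":0,"dy":0,"dz":-0.03,"wx":0,"wy":0,"wz":0},{"hand":1,"dx":0,"dy":0,"dz":-0.03,"wx":0,"wy":0,"wz":0},{"hand":1,"dx":0,"dy":0,"dz":-0.03,"wx":0,"wy":0,"wz":0},{"hand":1,"dx":0,"dy":0,"dz":-0.03,"wx":0,"wy":0,"wz":0}], grip_force=80)

```text
time: 4.17
eef_pos: [0.5087, 0.1045, 0.156]
eef_rot: [0.0, 0.128, 0.992, -0.0]
contact_force: [0.4, 1.2, -2.0]
width: 0.024
grasp_force: 79.9
```

>>> apply_moves(motion=[{"hand":1,"dx":0,"dy":0,"dz":-0.08,"wx":0,"wy":0,"wz":0},{"hand":1,"dx":-0.02,"dy":-0.08,"dz":-0.05,"wx":0,"wy":0,"wz":0},{"hand":1,"dx":-0.03,"dy":-0.11,"dz":0,"wx":0,"wy":0,"wz":0},{"hand":1,"dx":-0.03,"dy":-0.12,"dz":0,"wx":0,"wy":0,"wz":0},{"hand":1,"dx":-0.03,"dy":-0.12,"dz":0,"wx":0,"wy":0,"wz":0},{"hand":1,"dx":-0.03,"dy":-0.12,"dz":0,"wx":0,"wy":0,"wz":0},{"hand":1,"dx":-0.03,"dy":-0.12,"dz":0,"wx":0,"wy":0,"wz":0},{"hand":1,"dx":-0.03,"dy":-0.12,"dz":0,"wx":0,"wy":0,"wz":0},{"hand":1,"dx":-0.03,"dy":-0.12,"dz":0,"wx":0,"wy":0,"wz":0},{"hand":1,"dx":-0.02,"dy":-0.1,"dz":0,"wx":0,"wy":0,"wz":0}])

```text
time: 5.0
eef_pos: [0.5044, -0.2101, 0.1946]
eef_rot: [0.0, 0.128, 0.992, -0.0]
contact_force: [-0.2, 0.2, -1.2]
width: 0.0235
grasp_force: 80.0
```

>>> apply_moves(motion=[{"hand":1,"dx":0,"dy":-0.045,"dz":0,"wx":0,"wy":0.03,"wz":0},{"hand":1,"dx":0,"dy":0,"dz":0,"wx":0,"wy":0.037,"wz":0},{"hand":1,"dx":0,"dy":0,"dz":0,"wx":0,"wy":0.037,"wz":0},{"hand":1,"dx":0,"dy":0,"dz":0,"wx":0,"wy":0.037,"wz":0},{"hand":1,"dx":0,"dy":0,"dz":0,"wx":0,"wy":0.037,"wz":0},{"hand":1,"dx":0,"dy":0,"dz":0,"wx":0,"wy":0.037,"wz":0},{"hand":1,"dx":0,"dy":0,"dz":0,"wx":0,"wy":0.037,"wz":0},{"hand":1,"dx":0,"dy":0,"dz":0,"wx":0,"wy":0.037,"wz":0},{"hand":1,"dx":0,"dy":0,"dz":0,"wx":0,"wy":0.037,"wz":0},{"hand":1,"dx":0,"dy":0,"dz":0,"wx":0,"wy":0,"wz":0}])

```text
time: 5.83
eef_pos: [0.5003, -0.2199, 0.1889]
eef_rot: [-0.492, 0.11, 0.861, 0.064]
contact_force: [0.7, -0.2, -3.8]
width: 0.0238
grasp_force: 80.1
```

```bash
python3 - <<'E'
from h import *
go((.5,-.22,.08))
m,im=snap('wrist','pics/w3.png'); s,im2=snap('scene','pics/s3.png')
k=dict(interpolation=cv2.INTER_CUBIC)
o=np.hstack([cv2.resize(im[170:384,100:400],(400,285),**k),cv2.resize(im2[80:294,150:450],(400,285),**k)])
cv2.imwrite('pics/c3.png',o[:,:,::-1])
E
```

```text
t 5.83 pos [ 0.5003 -0.2199  0.1889] q [-0.39  1.    1.12 -0.13  2.05 -1.7 ] F [ 0.7 -0.2 -3.8] w 0.0238 g 80.1
tool x,y,z [[-0.491, 0.127, 0.862], [0.253, 0.968, 0.001], [-0.834, 0.219, -0.507]]
shift units [-0.3126 -0.001   0.1847]
```

View pics/c3.png

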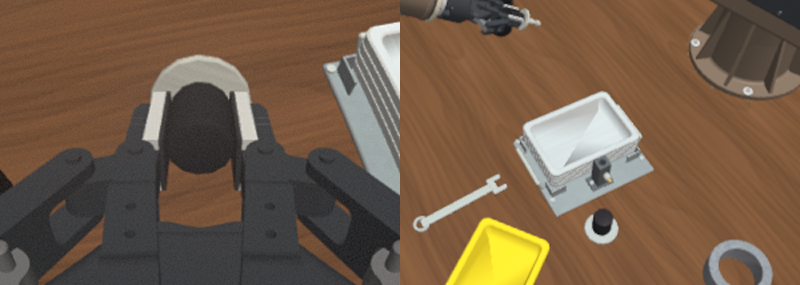

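The pin is held well: in the left half the knob is at (197,125) with the collar beyond it. The tool is tilted about 60° over free bench, and the trays and second tray are undisturbed. Now I'll lower it.

>>> apply_moves(motion=[{"hand":1,"dx":-0.07,"dy":0,"dz":0.041,"wx":0,"wy":0,"wz":0},{"hand":1,"dx":-0.07,"dy":0,"dz":0.041,"wx":0,"wy":0,"wz":0},{"hand":1,"dx":-0.07,"dy":0,"dz":0.041,"wx":0,"wy":0,"wz":0},{"hand":1,"dx":-0.07,"dy":0,"dz":0.041,"wx":0,"wy":0,"wz":0},{"hand":1,"dx":-0.06,"dy":0,"dz":0.035,"wx":0,"wy":0,"wz":0},{"hand":1,"dx":-0.04,"dy":0,"dz":0.0235,"wx":0,"wy":0,"wz":0},{"hand":1,"dx":-0.03,"dy":0,"dz":0.0176,"wx":0,"wy":0,"wz":0},{"hand":1,"dx":-0.02,"dy":0,"dz":0.012,"wx":0,"wy":0,"wz":0},{"hand":1,"dx":-0.01,"dy":0,"dz":0.006,"wx":0,"wy":0,"wz":0},{"hand":1,"dx":0,"dy":0,"dz":0,"wx":0,"wy":0,"wz":0}], grip_force=60)

```text
time: 6.77
eef_pos: [0.5038, -0.2212, 0.0411]
eef_rot: [-0.485, 0.111, 0.865, 0.062]
contact_force: [0.3, 0.5, -0.6]
width: 0.0235
grasp_force: 80.1
```

>>> apply_moves(motion=[{"hand":1,"dx":-0.008,"dy":0,"dz":0.005,"wx":0,"wy":0,"wz":0},{"hand":1,"dx":-0.008,"dy":0,"dz":0.005,"wx":0,"wy":0,"wz":0},{"hand":1,"dx":-0.004,"dy":0,"dz":0.0025,"wx":0,"wy":0,"wz":0},{"hand":1,"dx":0,"dy":0,"dz":0,"wx":0,"wy":0,"wz":0}])

```text
time: 7.1
eef_pos: [0.5035, -0.2211, 0.0336]
eef_rot: [-0.486, 0.111, 0.865, 0.062]
contact_force: [-0.2, -1.5, -1.8]
width: 0.0237
grasp_force: 80.1
```

>>> apply_moves(motion=[{"hand":1,"dx":-0.006,"dy":0,"dz":0.0035,"wx":0,"wy":0,"wz":0},{"hand":1,"dx":-0.006,"dy":0,"dz":0.0035,"wx":0,"wy":0,"wz":0},{"hand":1,"dx":0,"dy":0,"dz":0,"wx":0,"wy":0,"wz":0}])

```text
time: 7.35
eef_pos: [0.5035, -0.2211, 0.0292]
eef_rot: [-0.486, 0.111, 0.865, 0.063]
contact_force: [0.7, 0.1, -0.3]
width: 0.0239
grasp_force: 80.2
```

>>> apply_moves(motion=[{"hand":0.3,"dx":0,"dy":0,"dz":0,"wx":0,"wy":0,"wz":0},{"hand":0,"dx":0,"dy":0,"dz":0,"wx":0,"wy":0,"wz":0},{"hand":-0.5,"dx":0,"dy":0,"dz":0,"wx":0,"wy":0,"wz":0},{"hand":-0.7,"dx":0,"dy":0,"dz":0,"wx":0,"wy":0,"wz":0},{"hand":-0.7,"dx":0,"dy":0,"dz":0,"wx":0,"wy":0,"wz":0},{"hand":-0.7,"dx":0,"dy":0,"dz":0,"wx":0,"wy":0,"wz":0},{"hand":-0.7,"dx":0,"dy":0,"dz":-0.05,"wx":0,"wy":0,"wz":0},{"hand":-0.7,"dx":0,"dy":0,"dz":-0.1,"wx":0,"wy":0,"wz":0},{"hand":-0.7,"dx":0,"dy":0,"dz":-0.1,"wx":0,"wy":0,"wz":0},{"hand":-0.7,"dx":0,"dy":0,"dz":-0.1,"wx":0,"wy":0,"wz":0}])

```text
time: 8.18
eef_pos: [0.5911, -0.2439, 0.0853]
eef_rot: [-0.486, 0.111, 0.865, 0.063]
contact_force: [1.8, -0.7, -0.8]
width: 0.0726
grasp_force: 0.0
```

```bash
python3 - <<'E'
from h import *
c=np.array([.504,.020]); a=np.radians(-3.05); ex=np.array([np.cos(a),np.sin(a)]); ey=np.array([-ex[1],ex[0]])
g=c+.094*ex+.035*ey; print('grip pt',g)
go((*g,.2),-3.05)
m,im=snap('wrist','pics/w4.png'); s,im2=snap('top','pics/t4.png')
k=dict(interpolation=cv2.INTER_CUBIC)
o=np.hstack([cv2.resize(im,(400,300),**k),cv2.resize(im2[170:290,180:340],(400,300),**k)])
cv2.imwrite('pics/c4.png',o[:,:,::-1])
E
```

```text
grip pt [0.59972911 0.04994893]
t 8.18 pos [ 0.5911 -0.2439  0.0853] q [-0.38  1.26  0.76 -0.12  2.14 -1.7 ] F [ 1.8 -0.7 -0.8] w 0.0726 g 0.0
tool x,y,z [[-0.503, 0.131, 0.854], [0.253, 0.967, 0.0], [-0.827, 0.216, -0.52]]
shift units [ 0.441   0.955  -0.0106]
turn units [-0.2217 -0.2719  0.3943]
```

View pics/c4.png

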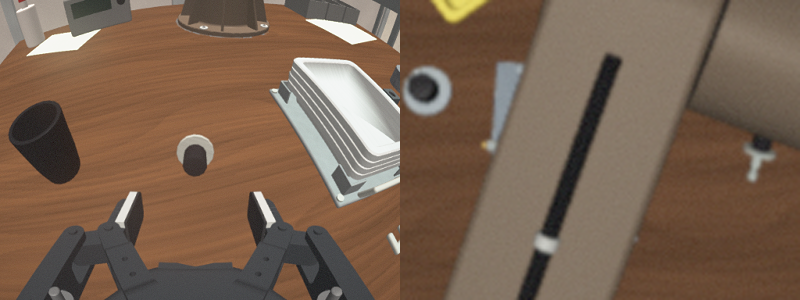

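The pin lies on the bench at left (195,155), released and clear of the carrier. Next I'll untilt and rise.

>>> apply_moves(motion=[{"hand":-0.7,"dx":0,"dy":0,"dz":-0.04,"wx":0,"wy":-0.037,"wz":0},{"hand":-0.7,"dx":0,"dy":0,"dz":-0.04,"wx":0,"wy":-0.037,"wz":0},{"hand":-0.7,"dx":0,"dy":0,"dz":-0.04,"wx":0,"wy":-0.037,"wz":0},{"hand":-0.7,"dx":0,"dy":0,"dz":-0.04,"wx":0,"wy":-0.037,"wz":0},{"hand":-0.7,"dx":0,"dy":0,"dz":-0.04,"wx":0,"wy":-0.037,"wz":0},{"hand":-0.7,"dx":0,"dy":0,"dz":-0.04,"wx":0,"wy":-0.037,"wz":0},{"hand":-0.7,"dx":0,"dy":0,"dz":-0.04,"wx":0,"wy":-0.037,"wz":0},{"hand":-0.7,"dx":0,"dy":0,"dz":-0.04,"wx":0,"wy":-0.037,"wz":0},{"hand":-0.7,"dx":0,"dy":0,"dz":-0.04,"wx":0,"wy":-0.03,"wz":0},{"hand":-0.7,"dx":0,"dy":0,"dz":0,"wx":0,"wy":0,"wz":0}])

```text
time: 9.12
eef_pos: [0.6412, -0.2571, 0.1746]
eef_rot: [0.003, 0.128, 0.992, -0.001]
contact_force: [2.6, -1.1, 0.9]
width: 0.0725
grasp_force: 0.0
```

```bash
python3 -c "
from h import *
go((.5997,.0499,.2),-3.05)"
```

```text
t 9.12 pos [ 0.6412 -0.2571  0.1746] q [-0.43  0.59  1.55  0.    0.99 -1.74] F [ 2.6 -1.1  0.9] w 0.0725 g 0.0
tool x,y,z [[-0.967, 0.254, -0.007], [0.254, 0.967, -0.0], [0.007, -0.002, -1.0]]
shift units [ 0.3928  0.9548 -0.0878]
turn units [0.0014 0.0019 0.4353]
```

>>> apply_moves(motion=[{"hand":-0.4,"dx":0,"dy":0,"dz":-0.02,"wx":0,"wy":0,"wz":0.039},{"hand":-0.4,"dx":0,"dy":0,"dz":-0.02,"wx":0,"wy":0,"wz":0.039},{"hand":-0.4,"dx":0,"dy":0,"dz":-0.02,"wx":0,"wy":0,"wz":0.039},{"hand":-0.4,"dx":0,"dy":0,"dz":-0.02,"wx":0,"wy":0,"wz":0.039},{"hand":-0.4,"dx":0,"dy":0,"dz":0,"wx":0,"wy":0,"wz":0.039},{"hand":-0.4,"dx":0,"dy":0,"dz":0,"wx":0,"wy":0,"wz":0.039},{"hand":-0.4,"dx":0,"dy":0,"dz":0,"wx":0,"wy":0,"wz":0.039},{"hand":-0.4,"dx":0,"dy":0,"dz":0,"wx":0,"wy":0,"wz":0.039},{"hand":-0.4,"dx":0,"dy":0,"dz":0,"wx":0,"wy":0,"wz":0.039},{"hand":-0.4,"dx":0,"dy":0,"dz":0,"wx":0,"wy":0,"wz":0.039}])

```text
time: 9.95
eef_pos: [0.6427, -0.2574, 0.1944]
eef_rot: [-0.002, 0.677, 0.736, -0.001]
contact_force: [0.4, -0.8, -0.1]
width: 0.0598
grasp_force: 0.0
```

```bash
python3 -c "
from h import *
go((.5997,.0499,.2),-3.05)"
```

```text
t 9.95 pos [ 0.6427 -0.2574  0.1944] q [-0.42  0.58  1.52 -0.    1.05 -0.51] F [ 0.4 -0.8 -0.1] w 0.0598 g 0.0
tool x,y,z [[-0.083, 0.997, 0.002], [0.997, 0.083, -0.003], [-0.004, 0.001, -1.0]]
shift units [ 1.0327 -0.0575 -0.017 ]
turn units [-0.0011 -0.0004  0.0436]
```

>>> apply_moves(motion=[{"hand":-0.3,"dx":0,"dy":0,"dz":0,"wx":0,"wy":0,"wz":0.022},{"hand":-0.3,"dx":0.11,"dy":-0.02,"dz":0,"wx":0,"wy":0,"wz":0.0216},{"hand":-0.3,"dx":0.13,"dy":-0.025,"dz":0,"wx":0,"wy":0,"wz":0},{"hand":-0.3,"dx":0.13,"dy":-0.025,"dz":0,"wx":0,"wy":0,"wz":0},{"hand":-0.3,"dx":0.13,"dy":-0.025,"dz":0,"wx":0,"wy":0,"wz":0},{"hand":-0.3,"dx":0.13,"dy":-0.025,"dz":0,"wx":0,"wy":0,"wz":0},{"hand":-0.3,"dx":0.13,"dy":-0.025,"dz":0,"wx":0,"wy":0,"wz":0},{"hand":-0.3,"dx":0.13,"dy":-0.025,"dz":0,"wx":0,"wy":0,"wz":0},{"hand":-0.3,"dx":0.12,"dy":-0.025,"dz":0,"wx":0,"wy":0,"wz":0},{"hand":-0.3,"dx":0,"dy":0,"dz":0,"wx":0,"wy":0,"wz":0}])

```text
time: 10.78
eef_pos: [0.595, 0.053, 0.1947]
eef_rot: [-0.002, 0.722, 0.691, -0.001]
contact_force: [0.6, 0.3, -0.6]
width: 0.0551
grasp_force: 0.0
```

```bash
python3 - <<'E'
from h import *
go((.5997,.0499,.12),-3.05)
m,im=snap('wrist','pics/w5.png')
cv2.imwrite('pics/w5b.png',cv2.resize(im[:,:,::-1],(800,600),interpolation=cv2.INTER_CUBIC))
import json;json.dump({k:np.array(v).tolist() for k,v in m.items()},open('w5.json','w'))
for n,p in [('trayc',(.504,.020,.08)),('grip',(.5997,.0499,.08)),('a',(.601,.079,.08)),('d',(.594,-.049,.08))]: print(n,np.array(proj(m,p,True))*800/512)
E
```

```text
t 10.78 pos [0.595  0.053  0.1947] q [0.04 0.45 1.76 0.   0.94 0.08] F [ 0.6  0.3 -0.6] w 0.0551 g 0.0
tool x,y,z [[0.044, 0.999, 0.001], [0.999, -0.044, -0.004], [-0.004, 0.001, -1.0]]
shift units [-0.0099  0.0171  0.2489]
turn units [-0.0013 -0.0002  0.003 ]
trayc [249.15700158 348.54878242]
grip [398.97859564 297.42213438]
a [399.29074035 248.78506847]
d [395.82878112 436.9149448 ]
```

View pics/w5b.png

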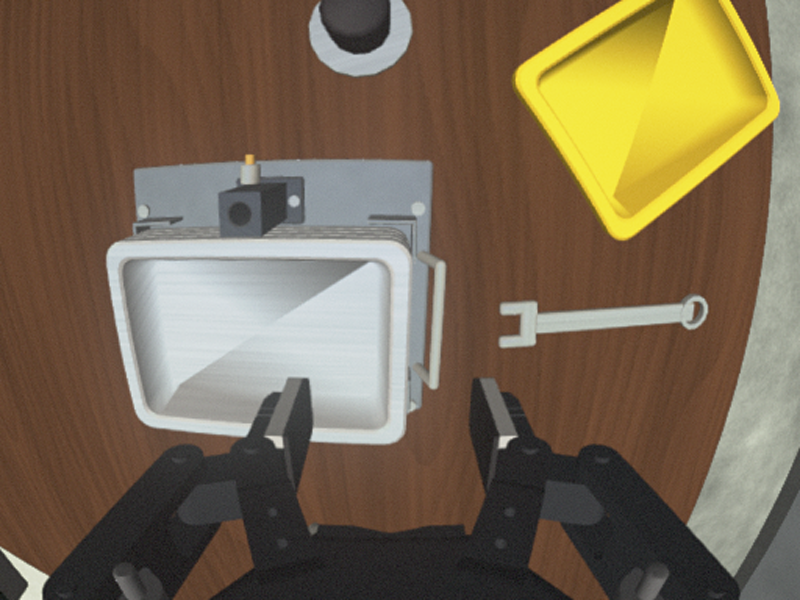

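The rim's +x side spans x≈388–411 at row 297, so its middle is about 400, which matches the predicted grip point (399,297). Corner a's outer edge is at (411,240). I'll check the rim height from the two wrist views.

```bash
python3 - <<'E'
from h import *
import json
a=json.load(open('w2.json'));b=json.load(open('w5.json'));k=.64
print(tri([ray(a,(388*k,412*k),True),ray(b,(411*k,239*k),True)]))
print(tri([ray(a,(334*k,142*k),True),ray(b,(107*k,242*k),True)]))
print('rim mid',onz(b,(400*k,297*k),.08,True))
go((.5997,.0499,.071),-3.05)
E
```

```text
(array([0.607911  , 0.08335757, 0.07939048]), [np.float64(0.0009108660203759034), np.float64(0.0009108660203758847)])
(array([0.41315206, 0.09769367, 0.07977833]), [np.float64(0.0016441179552119667), np.float64(0.001644117955212011)])
rim mid [0.60030775 0.05013495 0.08      ]
t 10.83 pos [0.5957 0.0506 0.1948] q [0.03 0.45 1.75 0.   0.94 0.08] F [-0.3 -0.6  0.1] w 0.0557 g 0.0
tool x,y,z [[0.043, 0.999, -0.0], [0.999, -0.043, -0.003], [-0.003, 0.0, -1.0]]
shift units [-0.0017  0.0147  0.4125]
turn units [-0.0011  0.      0.0032]
```

>>> apply_moves(motion=[{"hand":-0.2,"dx":0,"dy":0.0155,"dz":0.05,"wx":-0.001,"wy":0,"wz":0.005},{"hand":-0.1,"dx":0,"dy":0,"dz":0.09,"wx":0,"wy":0,"wz":0},{"hand":-0.1,"dx":0,"dy":0,"dz":0.09,"wx":0,"wy":0,"wz":0},{"hand":-0.1,"dx":0,"dy":0,"dz":0.07,"wx":0,"wy":0,"wz":0},{"hand":-0.1,"dx":0,"dy":0,"dz":0.05,"wx":0,"wy":0,"wz":0},{"hand":-0.1,"dx":0,"dy":0,"dz":0.035,"wx":0,"wy":0,"wz":0},{"hand":-0.1,"dx":0,"dy":0,"dz":0.02,"wx":0,"wy":0,"wz":0},{"hand":-0.1,"dx":0,"dy":0,"dz":0,"wx":0,"wy":0,"wz":0},{"hand":-0.1,"dx":0,"dy":0,"dz":0,"wx":0,"wy":0,"wz":0},{"hand":-0.1,"dx":0,"dy":0,"dz":0,"wx":0,"wy":0,"wz":0}])

```text
time: 11.67
eef_pos: [0.6026, 0.047, 0.075]
eef_rot: [0.002, 0.729, 0.684, 0.001]
contact_force: [0.3, -0.1, -0.7]
width: 0.0467
grasp_force: 0.0
```

```bash
python3 -c "
from h import *
go((.600,.0499,.0715),-3.5)"
```

```text
t 11.67 pos [0.6026 0.047  0.075 ] q [ 0.03  0.61  1.83 -0.    0.7   0.09] F [ 0.3 -0.1 -0.7] w 0.0467 g 0.0
tool x,y,z [[0.063, 0.998, 0.0], [0.998, -0.063, 0.004], [0.004, -0.0, -1.0]]
shift units [ 0.0091 -0.0092  0.0115]
turn units [ 0.0013 -0.     -0.0006]
```

>>> apply_moves(motion=[{"hand":-0.1,"dx":0,"dy":-0.009,"dz":0.012,"wx":0.001,"wy":0,"wz":0},{"hand":0.2,"dx":0,"dy":0,"dz":0,"wx":0,"wy":0,"wz":0},{"hand":0.4,"dx":0,"dy":0,"dz":0,"wx":0,"wy":0,"wz":0},{"hand":1,"dx":0,"dy":0,"dz":0,"wx":0,"wy":0,"wz":0},{"hand":1,"dx":0,"dy":0,"dz":0,"wx":0,"wy":0,"wz":0},{"hand":1,"dx":0,"dy":0,"dz":0,"wx":0,"wy":0,"wz":0},{"hand":1,"dx":0,"dy":0,"dz":0,"wx":0,"wy":0,"wz":0}], grip_force=60)

```text
time: 12.25
eef_pos: [0.5997, 0.0473, 0.071]
eef_rot: [0.0, 0.729, 0.685, 0.0]
contact_force: [0.2, -0.9, 6.3]
width: 0.0113
grasp_force: 57.8
```

```bash
python3 -c "
from h import *
go((.600,.0499,.0715),-3.5)"
```

```text
t 12.25 pos [0.5997 0.0473 0.071 ] q [0.03 0.61 1.84 0.   0.69 0.09] F [ 0.2 -0.9  6.3] w 0.0113 g 57.8
tool x,y,z [[0.063, 0.998, 0.0], [0.998, -0.063, 0.001], [0.001, 0.0, -1.0]]
shift units [ 0.0086  0.0006 -0.0017]
turn units [ 0.0003 -0.     -0.0006]
```

>>> apply_moves(motion=[{"hand":1,"dx":0,"dy":0,"dz":0,"wx":0,"wy":0,"wz":0},{"hand":1,"dx":0,"dy":0,"dz":-0.013,"wx":-0.0064,"wy":0,"wz":0},{"hand":1,"dx":0,"dy":0,"dz":-0.013,"wx":-0.0064,"wy":0,"wz":0},{"hand":1,"dx":0,"dy":0,"dz":-0.013,"wx":-0.0064,"wy":0,"wz":0},{"hand":1,"dx":0,"dy":0,"dz":-0.013,"wx":-0.0064,"wy":0,"wz":0},{"hand":1,"dx":0,"dy":0,"dz":-0.013,"wx":-0.0064,"wy":0,"wz":0},{"hand":1,"dx":0,"dy":0,"dz":-0.013,"wx":-0.0064,"wy":0,"wz":0},{"hand":1,"dx":0,"dy":0,"dz":-0.013,"wx":-0.0064,"wy":0,"wz":0},{"hand":1,"dx":0,"dy":0,"dz":-0.013,"wx":-0.0064,"wy":0,"wz":0},{"hand":1,"dx":0,"dy":0,"dz":0,"wx":0,"wy":0,"wz":0}], grip_force=120)

```text
time: 13.08
eef_pos: [0.5968, 0.0475, 0.1025]
eef_rot: [0.06, 0.727, 0.682, 0.056]
contact_force: [0.7, 0.3, 1.0]
width: 0.0091
grasp_force: 116.9
```

>>> apply_moves(motion=[{"hand":1,"dx":0,"dy":0,"dz":0,"wx":0,"wy":0,"wz":0},{"hand":1,"dx":0,"dy":0,"dz":0,"wx":0,"wy":0,"wz":0},{"hand":1,"dx":0,"dy":0,"dz":0,"wx":0,"wy":0,"wz":0}])

```text
time: 13.33
eef_pos: [0.5976, 0.0474, 0.1016]
eef_rot: [0.059, 0.727, 0.682, 0.055]
contact_force: [1.0, 1.6, 1.8]
width: 0.0095
grasp_force: 117.5
```

```bash
python3 - <<'E'
from h import *
go()
m,im=snap('wrist','pics/w6.png'); s,im2=snap('scene','pics/s6.png')
k=dict(interpolation=cv2.INTER_CUBIC)
o=np.hstack([cv2.resize(im,(400,300),**k),cv2.resize(im2[120:270,200:400],(400,300),**k)])
cv2.imwrite('pics/c6.png',o[:,:,::-1])
E
```

```text
t 13.33 pos [0.5976 0.0474 0.1016] q [ 0.04  0.51  1.97 -0.03  0.5   0.13] F [1.  1.6 1.8] w 0.0095 g 117.5
tool x,y,z [[0.063, 0.998, 0.0], [0.985, -0.062, 0.161], [0.16, -0.01, -0.987]]
```

View pics/c6.png

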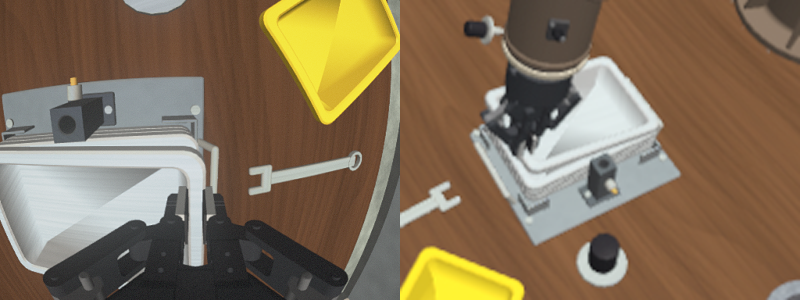

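The +x end of the top tray is up about 3 cm while the -x end still sits, and the second tray is unmoved. Next I'll peel corner b by rolling the +y side up about corner c, so that only one corner pulls at a time.

>>> apply_moves(motion=[{"hand":1,"dx":0,"dy":0,"dz":-0.007,"wx":0,"wy":0.0064,"wz":0},{"hand":1,"dx":0,"dy":0,"dz":-0.007,"wx":0,"wy":0.0064,"wz":0},{"hand":1,"dx":0,"dy":0,"dz":-0.007,"wx":0,"wy":0.0064,"wz":0},{"hand":1,"dx":0,"dy":0,"dz":-0.007,"wx":0,"wy":0.0064,"wz":0},{"hand":1,"dx":0,"dy":0,"dz":-0.007,"wx":0,"wy":0.0064,"wz":0},{"hand":1,"dx":0,"dy":0,"dz":0,"wx":0,"wy":0,"wz":0},{"hand":1,"dx":0,"dy":0,"dz":0,"wx":0,"wy":0,"wz":0}])

```text
time: 14.02
eef_pos: [0.5955, 0.0467, 0.1118]
eef_rot: [0.024, 0.723, 0.684, 0.091]
contact_force: [1.5, 0.7, 0.1]
width: 0.0091
grasp_force: 115.5
```

```bash
python3 - <<'E'
from h import *
go(); print(r.sense()['torque'])
m,im=snap('wrist','pics/w7.png'); s,im2=snap('scene','pics/s7.png')
k=dict(interpolation=cv2.INTER_CUBIC)
o=np.hstack([cv2.resize(im,(400,300),**k),cv2.resize(im2[120:270,200:400],(400,300),**k)])
cv2.imwrite('pics/c7.png',o[:,:,::-1])
E
```

```text
t 14.02 pos [0.5955 0.0467 0.1118] q [-0.03  0.49  1.98  0.19  0.52 -0.14] F [1.5 0.7 0.1] w 0.0091 g 115.5
tool x,y,z [[0.048, 0.994, 0.099], [0.985, -0.063, 0.16], [0.165, 0.09, -0.982]]
[-0.18740422  0.08576914  0.0759645 ]
```

View pics/c7.png

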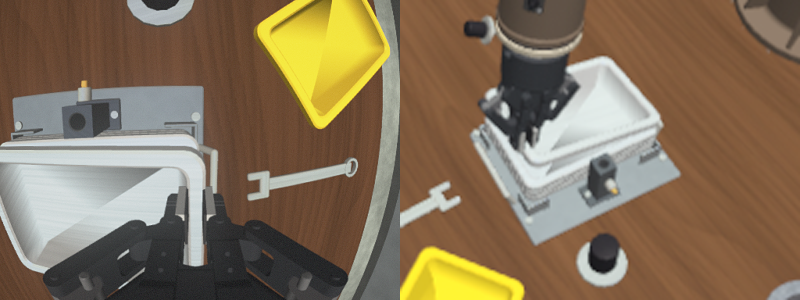

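I've now used all 10 views. Both frames show the rim at the same wrist pixels, so the tray moves rigidly with the gripper and the stack is in place. I'll level out while lifting to free corner c, and check numerically from here.

>>> apply_moves(motion=[{"hand":1,"dx":0,"dy":0,"dz":-0.007,"wx":0.0064,"wy":0,"wz":0},{"hand":1,"dx":0,"dy":0,"dz":-0.007,"wx":0.0064,"wy":0,"wz":0},{"hand":1,"dx":0,"dy":0,"dz":-0.007,"wx":0.0064,"wy":0,"wz":0},{"hand":1,"dx":0,"dy":0,"dz":-0.01,"wx":0.0064,"wy":-0.0064,"wz":0},{"hand":1,"dx":0,"dy":0,"dz":-0.02,"wx":0.0064,"wy":-0.0064,"wz":0},{"hand":1,"dx":0,"dy":0,"dz":-0.03,"wx":0.0064,"wy":-0.0064,"wz":0},{"hand":1,"dx":0,"dy":0,"dz":-0.03,"wx":0.0064,"wy":-0.0064,"wz":0},{"hand":1,"dx":0,"dy":0,"dz":-0.03,"wx":0.0064,"wy":-0.0064,"wz":0},{"hand":1,"dx":0,"dy":0,"dz":-0.03,"wx":0,"wy":0,"wz":0},{"hand":1,"dx":0,"dy":0,"dz":0,"wx":0,"wy":0,"wz":0}])

```text
time: 14.95
eef_pos: [0.5933, 0.0454, 0.1643]
eef_rot: [0.001, 0.725, 0.689, 0.001]
contact_force: [1.1, 0.2, -2.0]
width: 0.009
grasp_force: 113.7
```

```bash
python3 - <<'E'
from h import *
go((.597,.0473,.215),-3.5); print(r.sense()['torque'])
m,im=snap('wrist','pics/w8.png'); s,im2=snap('scene','pics/s8.png')
a=cv2.imread('pics/w7.png')[:,:,::-1]
# tray stays fixed in the wrist picture if it did not slip: compare by template matching patches on its rim
g=lambda x:cv2.cvtColor(np.ascontiguousarray(x),cv2.COLOR_RGB2GRAY)
for (x,y) in [(235,195),(60,190),(20,300),(240,260)]:
    x0,y0=max(x-18,0),y-18; t=g(a)[y0:y0+36,x0:x0+36]
    R_=cv2.matchTemplate(g(im)[max(y0-25,0):y0+61,max(x0-25,0):x0+61],t,cv2.TM_CCOEFF_NORMED)
    _,v,_,l=cv2.minMaxLoc(R_); print((x,y),round(v,2),'shift',l[0]-min(25,x0),l[1]-25)
E
```

```text
t 14.95 pos [0.5933 0.0454 0.1643] q [ 0.03  0.48  1.79 -0.    0.87  0.08] F [ 1.1  0.2 -2. ] w 0.009 g 113.7
tool x,y,z [[0.051, 0.999, -0.001], [0.999, -0.051, 0.003], [0.003, -0.001, -1.0]]
shift units [ 0.0068  0.0123 -0.1691]
turn units [0.0009 0.0003 0.0032]
[ 0.00926525 -0.17650003  0.00966631]
(235, 195) 0.95 shift -2 0
(60, 190) 0.61 shift -25 -7
(20, 300) 0.99 shift 5 -3
(240, 260) 1.0 shift 0 0
```

>>> apply_moves(motion=[{"hand":1,"dx":0,"dy":0,"dz":-0.02,"wx":0,"wy":0,"wz":0},{"hand":1,"dx":0,"dy":0,"dz":-0.03,"wx":0,"wy":0,"wz":0},{"hand":1,"dx":0,"dy":0,"dz":-0.04,"wx":0,"wy":0,"wz":0},{"hand":1,"dx":0,"dy":0,"dz":-0.04,"wx":0,"wy":0,"wz":0},{"hand":1,"dx":0,"dy":0,"dz":-0.03,"wx":0,"wy":0,"wz":0},{"hand":1,"dx":0,"dy":0,"dz":-0.03,"wx":0,"wy":0,"wz":0},{"hand":1,"dx":0,"dy":0,"dz":-0.02,"wx":0,"wy":0,"wz":0},{"hand":1,"dx":0,"dy":0,"dz":0,"wx":0,"wy":0,"wz":0},{"hand":1,"dx":0,"dy":0,"dz":0,"wx":0,"wy":0,"wz":0},{"hand":1,"dx":0,"dy":0,"dz":0,"wx":0,"wy":0,"wz":0}])

```text
time: 15.88
eef_pos: [0.5921, 0.0449, 0.2255]
eef_rot: [0.0, 0.725, 0.689, -0.001]
contact_force: [-0.2, -0.0, -1.8]
width: 0.0087
grasp_force: 113.8
```

```bash
python3 - <<'E'
from h import *
go(yaw=-3.5); st=r.sense(); print(st['torque'],np.abs(st['joint_vel']).max())
m,im=snap('wrist','pics/w9.png'); s,im2=snap('scene','pics/s9.png'); t,im3=snap('top','pics/t9.png')
g=lambda x:cv2.cvtColor(np.ascontiguousarray(x),cv2.COLOR_RGB2GRAY)
# tray silhouette in wrist view: bright, unsaturated pixels; its extreme points vs. prediction if level
hsv=cv2.cvtColor(im,cv2.COLOR_RGB2HSV); mask=((hsv[...,1]<40)&(hsv[...,2]>130)).astype(np.uint8)
n,l,stt,c=cv2.connectedComponentsWithStats(mask)
for i in range(1,n):
    if stt[i,4]>800: print('wrist comp',stt[i],c[i].round())
e=np.array(st['eef_pos']); M=rot(st['eef_rot']).as_matrix(); ex,ey,up=M[:,1],M[:,0],-M[:,2]
for nm,cx,cy in [('a',100,70),('b',-100,70),('c',-100,-70),('d',100,-70)]:
    p=e+ex*(cx-94)/1000+ey*(cy-32)/1000+up*.0085
    print(nm,p.round(3),'wrist',np.round(proj(m,p,True)),'scene',np.round(proj(s,p)),'top',np.round(proj(t,p)))
hs=cv2.cvtColor(im2,cv2.COLOR_RGB2HSV); mk=((hs[...,1]<35)&(hs[...,2]>140)).astype(np.uint8)
n,l,stt,c=cv2.connectedComponentsWithStats(mk)
for i in range(1,n):
    if stt[i,4]>300: print('scene comp',stt[i],c[i].round())
E
```

```text
t 15.88 pos [0.5921 0.0449 0.2255] q [ 0.03  0.41  1.74 -0.    1.    0.08] F [-0.2 -0.  -1.8] w 0.0087 g 113.8
tool x,y,z [[0.052, 0.999, -0.001], [0.999, -0.052, -0.0], [-0.0, -0.001, -1.0]]
turn units [-0.0001  0.0004  0.0029]
[ 0.04015227 -0.17035615 -0.00644938] 0.0033406899180431528
wrist comp [ 203    0   60   45 1133] [234.  26.]
wrist comp [  429     0    83   384 15421] [483. 207.]
wrist comp [    0    95   284   250 43155] [147. 215.]
wrist comp [ 317  175  126   31 1657] [374. 189.]
wrist comp [  6 342  47  42 838] [ 32. 369.]
a [0.6   0.083 0.234] wrist [262. 191.] scene [268. 175.] top [225. 191.]
b [0.4   0.093 0.234] wrist [-29. 191.] scene [342. 142.] top [222. 265.]
c [ 0.393 -0.047  0.234] wrist [ 29. 342.] scene [310. 105.] top [274. 266.]
d [ 0.593 -0.057  0.234] wrist [258. 374.] scene [239. 134.] top [276. 192.]
scene comp [   0    0  167   67 6504] [63. 22.]
scene comp [346   0  50  34 826] [371.  17.]
scene comp [199  13  30  25 380] [211.  26.]
scene comp [313  20  41  36 669] [330.  43.]
scene comp [    0    24   188   360 39136] [ 68. 246.]
scene comp [ 236  109  104  133 7155] [291. 177.]
scene comp [ 474  193   38   73 1546] [499. 232.]
scene comp [160 211  70  43 520] [195. 232.]
scene comp [382 260  47  45 761] [405. 282.]
```

```bash
python3 - <<'E'
from h import *
a=cv2.imread('pics/s7.png',0);b=cv2.imread('pics/s9.png',0);z=cv2.imread('pics/scene0.png',0)
for nm,(x,y,w,h) in {'stack near edge':(262,203,30,16),'stack right':(315,185,18,16)}.items():
    R_=cv2.matchTemplate(b[y-8:y+h+8,x-8:x+w+8],z[y:y+h,x:x+w],cv2.TM_CCOEFF_NORMED); _,v,_,l=cv2.minMaxLoc(R_); print(nm,round(v,2),l[0]-8,l[1]-8)
st=r.sense(); print(st['time'],st['eef_pos'],st['grasp_force'],st['contact_force'],st['torque'])
print(r.hand_in())
E
```

```text
stack near edge 0.89 0 2
stack right 0.92 0 0
16.0333 [0.59211746 0.04493204 0.22546029] 113.82878883741796 [ 0.1593147  -0.5976677  -1.06920853] [ 0.01386027 -0.14372917  0.02461496]
the job is handed in; nothing more can be done
None
```

The job is handed in at about 16 s of 51 s, but `hand_in` gave no verdict: the lock pin lies released on the bench clear of the carrier, and the gripper holds the top tray level about 15 cm above its nest. The second tray still matches its starting place in the camera images to within about 2 px (roughly 3–4 mm); I last saw the pin in the wrist picture taken just after releasing it.

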